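# Clamp the lidded loaf mould in the screw press

## Task

Put the lidded loaf mould in the screw press, lying straight and centred under the pad with its far end up to the back stop and its handle pointing out of the open front. Then turn the knob clockwise until the pad touches the lid, and give it a quarter turn more, no further. Leave the jars beside the mould's handle and the other things on the counter where they stand.

Things in the scene. Friction and masses are not known exactly. Their poses are not given: they have to be found in the camera images.
- mould_center (a point): centre (half-way up, 27.5 mm above the underside) of the loose loaf mould: plain steel box 120 long (its x) x 60 wide (its y) x 55 mm high, flat lid fixed on top, 0.3 to 0.6 kg, standing flat, z up. A black bar handle sticks out of its -x end; at the start a jar stands about 10 mm from either side of the handle, so only the box can be gripped (across its width, from above)
- mould_handle (a point): grip point of the mould's handle: a level bar 12 mm wide (mould's y) x 16 mm high, running along the mould's x from the end of the box to 146 mm from its centre; the point is 108 mm from the mould's centre along its -x, on the bar's centre line, 34 mm above the underside
- press_seat (a point): screw press, fixed: point on top of its steel base plate (8 mm thick), straight below knob and pad; x points from the open front (robot side) to the back stop, y to the left post, z up. Plate 100 mm wide, flat, from 170 mm before the point to 80 mm behind it. Posts 20 mm thick, 95 mm to either side, carry a crosshead 36 mm deep (x), 220 mm wide, 104 to 128 mm above the plate top
- back_stop (a point): middle of the front face of the back stop, a bar 90 mm wide and 20 mm high on the base plate, 62 mm behind press_seat; a mould pushed against it has its centre 2 mm behind press_seat
- pad_face (a point): centre of the underside of the pad, a white disc 52 mm across hanging under the crosshead, 58 to 62 mm above the plate top at the start, thus 3 to 7 mm above the lid of a mould in place. The crosshead and knob keep a gripper from setting the mould down there: set it on the front of the plate, 100 mm short, then slide it in by its handle
- knob_grip (a point): middle of the gripping part of the press's black round ribbed knob, on its upright axis above the middle of the crosshead: 44 mm diameter, 26 mm high (the point is 31 mm above the crosshead top, 13 mm below the knob's top)
- knob (a joint): knob angle in rad, growing clockwise seen from above; one turn lowers the pad by 16 mm; stays where it is left, turns easily (about 0.06 N m), neither rises nor sinks, and can be gripped at any angle; end of travel at 6.5
- needle (a joint): black needle, 25 mm long, of the round white dial (48 mm) that lies face up just behind the crosshead (46 mm behind the knob's axis) and sinks with the pad: 0 (pointing to the back) while the pad hangs free; once the pad touches something the needle turns clockwise, seen from above, along with the knob by nearly the same angle in rad (the pad is sprung). A quarter turn past touching is 1.57.
- jar_a: bystander: lidded glass jar, 48 mm diameter, 85 mm high, origin at its underside; beside the mould's handle, on its left (mould's +y)
- jar_b: bystander: the same kind of jar on the other side of the handle (mould's -y)
- cup: bystander: white cup, 72 mm diameter, 90 mm high, beyond the mould; origin at its underside
- carton: bystander: cardboard carton 60 x 100 x 130 mm, far right; origin at its underside
- clamshell: bystander: closed white foam meal box, about 215 x 215 x 68 mm, at the left; origin at its underside
- tin: bystander: food tin, 74 mm diameter, 110 mm high, left of the press; origin at its underside
Mind the look-alikes: they are no part of the job. Of the things that look like the part that bears mould_center, the larger one is meant.

How it is judged:
On the way, in this order (a step that is already met when the one before it is completed fails the run):
1. the mould lies in the press, centred under the pad and up to the back stop, while the pad does not yet touch it (x of mould_center in the frame of press_seat between -0.014 and 0.012 m and y of mould_center in the frame of press_seat between -0.012 and 0.012 m and z of mould_center in the frame of press_seat between 0.022 and 0.033 m and x of mould_handle in the frame of press_seat below -0.08 m and angle between the x axis of mould_center and the x axis of press_seat, either way round below 0.15 rad and value of joint needle below 0.1 rad), for 0.2 s.
2. the knob is wound until the pad touches the lid (value of joint needle above 0.15 rad), for 0.05 s.
At the end, for the whole second after the job is handed in: The mould lies on the base plate, its centre within 12 mm of the pad's axis sideways and no more than 14 mm short of it lengthwise, straight within 0.15 rad, handle out of the front, and the knob is a quarter turn past touching (needle between 1.12 and 1.97 rad) (x of mould_center in the frame of press_seat between -0.014 and 0.012 m and y of mould_center in the frame of press_seat between -0.012 and 0.012 m and z of mould_center in the frame of press_seat between 0.022 and 0.033 m and x of mould_handle in the frame of press_seat below -0.08 m and angle between the x axis of mould_center and the x axis of press_seat, either way round below 0.15 rad and value of joint needle between 1.12 and 1.97 rad).
It fails at once if the knob is wound far past a quarter turn after touching (needle over 2.2 rad) (value of joint needle above 2.2 rad).
It fails at once if a jar, the cup, the carton, the meal box or the tin is moved more than 30 mm or tipped (distance of any of jar_a, jar_b, cup, carton, clamshell, tin from where it was at the start of the episode above 0.03 m or angle between any of jar_a, jar_b, cup, carton, clamshell, tin's own z axis and vertical above 0.4 rad).
It fails at once if the mould is tipped over (angle between mould_center's own z axis and vertical above 0.6 rad).
It also fails if it takes over 72 s, if anything falls off the work surface, if the arm or the gripper's body presses on something with over 40 N, if the wrist force passes 120 N, or if a joint passes its speed limit or range.

## Robot

A 7-joint arm with a two-finger parallel gripper is mounted at the origin on the work surface. World frame = base frame: x ahead of the robot, y to its left, z up, the work surface at z = 0. Lengths are in m, angles in rad, forces in N, time in s.
With the tool pointing down it reaches from about 0.4 to 0.85 m from the base axis. Payload 10.4 kg.
Tool frame: the origin (TCP) lies between the finger pads; the fingertips stand 19 mm ahead of it and the grasp point (between the pads) is the TCP; z points along the fingers, y is the line along which they close (so a half turn about z gives the same grasp; the last joint's range is limited). The gripper opens to 87 mm and grips with 3 to 60 N. Pads are 19 mm wide; open, the fingers measure 117 mm over their backs; the gripper's body (75 mm by 190 mm) begins 51 mm behind the grasp point.
Start: joints at [-1.218, 0.332, -0.065, 1.46, 0.022, 1.35, -0.088], TCP at [0.229, 0.581, 0.242] pointing down, gripper open.
Joint ranges: [-2.6, 2.6], [-0.5, 2.12], [-1.47, 1.34], [0.16, 2.42], [-1.27, 4.41], [0.06, 2.06], [-2.6, 2.6]. Speed limits (rad/s): [2.22, 2.22, 2.79, 2.79, 3.14, 3.14, 3.14].

## Interface

Orientations are given as [roll, pitch, yaw] about the fixed x, y, z axes, in that order (R = Rz(yaw) Ry(pitch) Rx(roll)).
In Python, from rig import ctrl gives the robot as it stands. The module is installed in compiled form; this text tells all that it offers. Calls block until the motion is done:
- ctrl.reach(position, orientation): joint-space move of the TCP to a pose.
- ctrl.line_to(position, ori=None, velocity=0.15): straight line of the TCP; ori=None keeps the orientation; velocity is the mean speed in m/s.
- ctrl.move_joints(angles): joint-space move.
- ctrl.ungrasp() and ctrl.close_gripper(strength=None): open the fingers fully, or close them until they stop; strength is the grip in N (None keeps the last).
- ctrl.sleep(seconds).
- ctrl.inverse_kinematics(position, orientation): joint angles nearest the present ones, or None.
- ctrl.get_state(): the state.
- ctrl.camera(name): name is "scene" or "top" or "wrist"; returns the picture (400x640x3 uint8, red, green, blue); there is no depth.
- ctrl.calibration(name): a dict with "fx", "fy", "cx", "cy" (pixels), "R" (3x3) and "t" (3): a world point X has camera coordinates R X + t; the wrist camera has in their place "hand_eye" (4x4, takes a point from camera to tool coordinates, whose origin is the TCP and whose axes are the flange's). Camera axes: x right, y down, z forward; pixel columns grow to the right and rows downward; lengths in m; the calibration is good to about 2 mm. A picture is of the moment at which its call begins: read the wrist's pose just before it. calibration takes no time and is no camera call.
A pose or a line that the arm cannot do raises ctrl.PlanningError and nothing moves.
- ctrl.finish_job(): hands the job in; it is judged then, once.
The state is a dict: "t": time; "qpos": joint angles; "qd": joint speeds; "tau": joint torques, N m; "position": TCP position; "tcp_rot": TCP orientation; "ft_force": force on the tool from outside, world axes, zero at the start; "wrist_torque": the same for the moment, N m; "grip_width": opening from 0.0 (shut) to 1.0 (fully open); "finger_force": force on a finger pad.
Only numpy, scipy, OpenCV 4.12 (cv2) and the standard library are available. Lean on these libraries where they do the work, as an engineer would, in place of code of your own. Each camera call takes 0.05 s, during which the arm holds its last target. There are 200 camera calls.

## Working session

There is one attempt and no reset: what is moved stays moved. The work goes in short steps, each a Python script; the robot and the scene stay as the last script left them, time stands still between calls to the robot, and variables do not carry over. Pictures are saved under pics/ and viewed, at most 10 in all, crops included, and the job is handed in when it is done.

```bash
mkdir -p pics; python3 - <<'E'
from rig import ctrl
import cv2,numpy as np
for n in ("scene","top"):
    im=ctrl.camera(n); cv2.imwrite(f"pics/{n}0.png",im[:,:,::-1])
    c=ctrl.calibration(n); print(n,{k:np.round(v,4).tolist() for k,v in c.items()})
print(ctrl.calibration("wrist")); s=ctrl.get_state(); print(s)
E
```

```text
scene {'fx': 439.1141, 'fy': 439.1141, 'cx': 316.5229, 'cy': 208.2888, 'R': [[-0.6978, 0.7162, 0.0133], [0.5809, 0.5767, -0.5744], [-0.4191, -0.393, -0.8185]], 't': [0.4076, -0.261, 1.5575]}
top {'fx': 372.3301, 'fy': 372.3301, 'cx': 321.998, 'cy': 199.355, 'R': [[0.0131, -0.9998, -0.0136], [-0.9917, -0.0113, -0.1284], [0.1283, 0.0152, -0.9916]], 't': [-0.0182, 0.606, 0.9996]}
{'fx': 317.85814144374916, 'fy': 317.85814144374916, 'cx': 317.72002674809323, 'cy': 200.34480300022219, 'hand_eye': array([[ 2.15233297e-04, -9.62754043e-01, -2.70378636e-01,
         7.47291587e-02],
       [ 9.99999915e-01,  1.11977541e-04,  3.97318554e-04,
         4.62489660e-04],
       [-3.52243710e-04, -2.70378698e-01,  9.62753985e-01,
        -1.43241279e-01],
       [ 0.00000000e+00,  0.00000000e+00,  0.00000000e+00,
         1.00000000e+00]])}
{'t': 0.1, 'qpos': array([-1.21760603,  0.33280312, -0.06468695,  1.46089555,  0.02163346,
        1.34987072, -0.08851606]), 'qd': array([ 9.39316005e-05, -1.39183278e-03, -3.21244093e-04, -2.30808933e-03,
        6.53542251e-04, -1.22889229e-03,  8.17975500e-04]), 'tau': array([ 2.22757524e-03, -6.24535632e+01,  2.53067783e-02, -3.90719533e+01,
       -6.13227510e-02,  3.64599517e-02,  5.98376960e-05]), 'position': array([0.22927888, 0.58107219, 0.24081867]), 'tcp_rot': array([-3.14031565e+00,  9.51040052e-05,  2.76580140e+00]), 'ft_force': array([ 0.06882906,  0.18234704, -0.59856704]), 'wrist_torque': array([-0.03885578,  0.04083703,  0.00448307]), 'finger_force': 0.0, 'grip_width': 1.0054693510992685}
```

View pics/scene0.png

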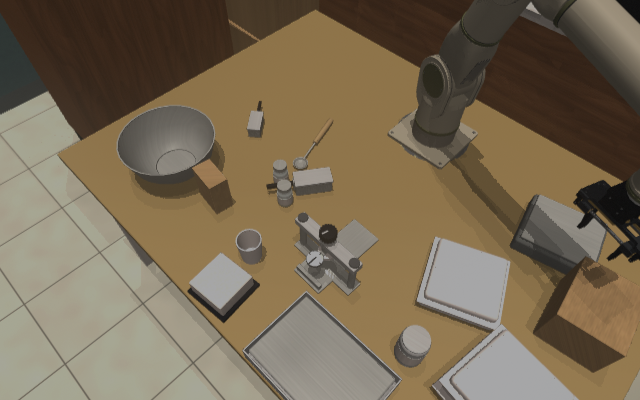

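View pics/top0.png

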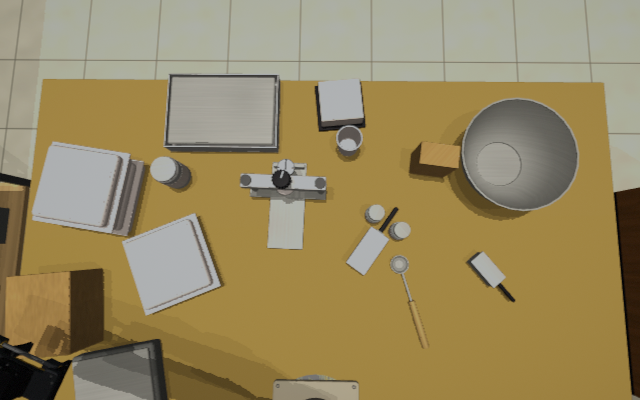

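The top view shows the large mould at (368,251), with its handle towards (396,210) and the jars at (375,213) and (400,231). The press plate runs from (287,249) up to (287,165), with the knob at (281,179). The smaller look-alike is at (488,270). I'll enlarge this and measure.

```bash
cat > h.py <<'E'
from rig import ctrl
import cv2,numpy as np
from scipy.spatial.transform import Rotation as Ro
def cam(name,st=None):
    c=ctrl.calibration(name); K=np.array([[c['fx'],0,c['cx']],[0,c['fy'],c['cy']],[0,0,1]])
    if name=='wrist':
        T=np.eye(4);T[:3,:3]=Ro.from_euler('xyz',st['tcp_rot']).as_matrix();T[:3,3]=st['position']
        M=T@c['hand_eye'];return K,M[:3,:3].T,-M[:3,:3].T@M[:3,3]
    return K,np.array(c['R']),np.array(c['t'])
def unproj(px,z,C):
    K,R,t=C;o=-R.T@t;d=(R.T@np.linalg.inv(K)@np.c_[np.atleast_2d(px),np.ones(len(np.atleast_2d(px)))].T).T
    return o+d*((z-o[2])/d[:,2])[:,None]
def proj(X,C):
    K,R,t=C;p=(K@(R@np.atleast_2d(X).T+t[:,None])).T;return p[:,:2]/p[:,2:]
E
python3 - <<'E'
from h import *
im=cv2.imread('pics/top0.png');C=cam('top')
hsv=cv2.cvtColor(im,cv2.COLOR_BGR2HSV)
m=((hsv[...,1]<60)&(hsv[...,2]>120)).astype(np.uint8)
n,l,st,ce=cv2.connectedComponentsWithStats(m)
for i in range(1,n):
    if st[i,4]>60: 
        r=cv2.minAreaRect(np.argwhere(l==i)[:,::-1].astype(np.float32)); print(i,st[i],ce[i].round(1),np.round(cv2.boxPoints(r),1).tolist())
a=cv2.resize(im[150:290,225:425],None,fx=4,fy=4,interpolation=cv2.INTER_CUBIC);cv2.imwrite('pics/top_crop.png',a)
E
```

```text
1 [    0     0   640   192 66905] [311.3  57.9] [[-0.0, 0.0], [639.0, 0.0], [639.0, 191.0], [0.0, 191.0]]
2 [ 462   98  117  113 4838] [505.5 161. ] [[439.5, 151.5], [517.5, 73.5], [600.5, 156.5], [522.5, 234.5]]
3 [336 125  27  26 279] [348.5 140.9] [[336.0, 125.0], [362.0, 125.0], [362.0, 150.0], [336.0, 150.0]]
4 [  32  142  112   94 6839] [ 82.2 187.4] [[30.200000762939453, 219.5], [43.70000076293945, 138.89999389648438], [144.10000610351562, 155.6999969482422], [130.60000610351562, 236.3000030517578]]
5 [150 157  26  25 506] [162.6 168.5] [[150.0, 157.0], [175.0, 157.0], [175.0, 181.0], [150.0, 181.0]]
6 [ 240  159   86   31 1055] [285.2 176.8] [[239.5, 186.3000030517578], [240.8000030517578, 157.0], [326.20001220703125, 160.60000610351562], [325.0, 189.89999389648438]]
11 [ 267  197   38   52 1763] [285.7 223.1] [[266.79998779296875, 247.3000030517578], [269.5, 196.1999969482422], [304.6000061035156, 198.0], [301.8999938964844, 249.1999969482422]]
13 [366 205  19  16 211] [376.  211.9] [[364.3999938964844, 212.8000030517578], [373.79998779296875, 200.3000030517578], [387.200012
[... 491 characters left out ...]
[363.79998779296875, 275.20001220703125]]
19 [471 252  35  36 583] [487.9 269.3] [[470.1000061035156, 261.5], [482.6000061035156, 250.60000610351562], [505.70001220703125, 277.0], [493.20001220703125, 287.8999938964844]]
20 [390 255  22  46 296] [400.6 269. ] [[389.29998779296875, 255.8000030517578], [407.3999938964844, 254.3000030517578], [411.1000061035156, 300.0], [393.0, 301.5]]
21 [134 349  14  10  89] [141.8 352.9] [[134.0, 349.0], [147.0, 349.0], [147.0, 358.0], [134.0, 358.0]]
23 [ 73 375  75  25 884] [ 99.  391.5] [[73.0, 399.0], [73.0, 375.0], [147.0, 375.0], [147.0, 399.0]]
30 [ 274  381   84   19 1503] [315.2 390.1] [[274.0, 399.0], [274.0, 381.0], [357.0, 381.0], [357.0, 399.0]]
```

View pics/top_crop.png

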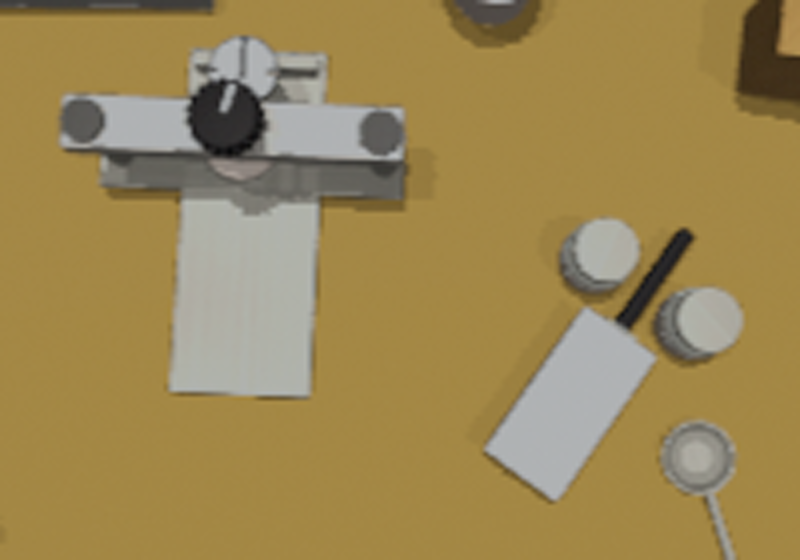

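The crop shows the mould lid corners at (583,308), (656,357), (557,501), (484,450) and the handle tip at (687,233). The plate corners are at (169,392), (311,397), (192,48), (327,56), and the crosshead corners at (62,95), (405,107), (404,161), (62,150). The needle points to the back. Next I'll convert these to poses.

```bash
python3 - <<'E'
from h import *
C=cam('top')
def f(p,z): return unproj((np.array(p,float)+.5)/4-.5+[225,150],z,C)[:,:2]
def fit(W,M): # rigid fit model->world
    W,M=np.array(W),np.array(M,float);w=W-W.mean(0);m=M-M.mean(0)
    a=np.arctan2((m[:,0]*w[:,1]-m[:,1]*w[:,0]).sum(),(m*w).sum());R=np.array([[np.cos(a),-np.sin(a)],[np.sin(a),np.cos(a)]])
    t=W.mean(0)-R@M.mean(0);return t.round(4),a.round(4),((M@R.T+t-W)*1000).round(1).tolist()
L=f([(583,308),(656,357),(557,501),(484,450)],.055)
print('mould',fit(L,[(-.06,.03)[::1],(-.06,-.03),(.06,-.03),(.06,.03)]), 'alt order')
print('mould',fit(L,[(-.06,-.03),(-.06,.03),(.06,.03),(.06,-.03)]))
P=f([(169,392),(311,397),(192,48),(327,56)],.008)
print('plate',fit(P,[(-.17,.05),(-.17,-.05),(.08,.05),(.08,-.05)]))
X=f([(62,95),(405,107),(404,161),(62,150)],.136)
print('cross',fit(X,[(.018,.11),(.018,-.11),(-.018,-.11),(-.018,.11)]))
print('knob',f([(227,117)],.18),f([(227,117)],.167), 'handle tip',f([(687,233)],.042),'jars',f([(607,252),(709,321)],.085))
E
```

```text
mould (array([ 0.4665, -0.1345]), np.float64(2.5292), [[-32.5, -50.2], [34.4, 48.0], [32.8, 50.1], [-34.7, -47.9]]) alt order
mould (array([ 0.4665, -0.1345]), np.float64(2.5387), [[2.1, -0.5], [0.5, -0.8], [-1.8, 0.4], [-0.7, 0.9]])
plate (array([0.6382, 0.0883]), np.float64(-0.032), [[-0.7, -0.2], [-1.7, 0.5], [0.3, 0.6], [2.1, -0.8]])
cross (array([0.6379, 0.088 ]), np.float64(-0.0222), [[0.1, -0.4], [0.7, -1.0], [-0.5, -0.4], [-0.3, 1.9]])
knob [[0.63692823 0.08634036]] [[0.63932673 0.08799211]] handle tip [[ 0.58433974 -0.21683644]] jars [[ 0.5664145  -0.15591385]
 [ 0.5216838  -0.22256444]]
```

```bash
cat >> h.py <<'E'
M=np.array([.4665,-.1345]);MY=2.5387
S=np.array([.638,.088]);SY=-.027
def P(x,y,z): # press frame -> world
    c,s=np.cos(SY),np.sin(SY);return [S[0]+c*x-s*y,S[1]+s*x+c*y,.008+z]
E
python3 - <<'E'
from h import *
for nm,p in (('grasp',[*M,.035]),('lift',[*M,.22]),('over',P(-.1,0,.22)),('place',P(-.1,0,.036)),('handle',P(-.208,0,.034)),('hin',P(-.106,0,.034)),('knob',P(0,0,.159)),('knobup',P(0,0,.27))):
    for y in ((MY,MY-np.pi) if nm in('grasp','lift') else (SY,SY+np.pi) if 'knob' not in nm else (-1.5,1.5,3,0)):
        q=ctrl.inverse_kinematics(p,[np.pi,0,y]); print(nm,round(y,2),None if q is None else np.round(q,2))
K,R,t=cam('scene');print(-R.T@t)
E
```

```text
grasp 2.54 [-0.53  0.34  0.82  2.07 -0.33  0.86  1.44]
grasp -0.6 [-0.79  0.53  1.17  2.07 -0.61  0.94 -1.46]
lift 2.54 [-0.73  0.01  0.93  1.89 -0.    1.25  1.18]
lift -0.6 [-0.93 -0.    1.14  1.89  0.    1.25 -1.96]
over -0.03 [-0.74  0.17  0.55  1.72 -0.09  1.28 -1.77]
over 3.11 [-0.59  0.16  0.38  1.71 -0.06  1.28  1.35]
place -0.03 [-0.73  0.4   0.57  1.9  -0.27  0.91 -1.63]
place 3.11 [-0.54  0.37  0.33  1.89 -0.15  0.91  1.41]
handle -0.03 [-0.78  0.17  0.49  2.16 -0.11  0.84 -1.82]
handle 3.11 [-0.65  0.16  0.35  2.15 -0.07  0.84  1.29]
hin -0.03 [-0.73  0.39  0.56  1.92 -0.26  0.91 -1.64]
hin 3.11 [-0.54  0.36  0.34  1.91 -0.15  0.9   1.41]
knob -1.5 [ 0.6   0.77 -1.25  1.46  0.73  1.44  2.55]
knob 1.5 [-0.6   0.45  0.52  1.53 -0.23  1.22 -0.11]
knob 3 [-0.5   0.43  0.39  1.52 -0.17  1.22  1.34]
knob 0 [-0.64  0.46  0.58  1.53 -0.26  1.23 -1.59]
knobup -1.5 [ 0.61  0.75 -1.4   1.3   0.74  1.65  2.56]
knobup 1.5 [-0.61  0.39  0.55  1.38 -0.2   1.43 -0.14]
knobup 3 [-0.51  0.37  0.41  1.37 -0.15  1.43  1.32]
knobup 0 [-0.64  0.4   0.6   1.38 -0.22  1.43 -1.62]
[1.08875969 0.47074332 1.11937801]
```

```bash
python3 - <<'E'
from h import *
def st(l):
    s=ctrl.get_state();print(l,round(s['t'],2),s['position'].round(4),s['tcp_rot'].round(3),s['qpos'].round(2),s['ft_force'].round(1),round(s['grip_width'],3),round(s['finger_force'],1))
D=np.pi
ctrl.reach([.40,.15,.30],[D,0,2.65])
ctrl.reach([*M,.16],[D,0,MY]);st('above')
ctrl.line_to([*M,.035],velocity=.12);st('down')
ctrl.close_gripper(40);st('grip')
ctrl.line_to([*M,.22],velocity=.12);st('lift')
cv2.imwrite('pics/lift.png',ctrl.camera('top')[:,:,::-1])
E
```

```text
above 3.04 [ 0.4671 -0.1331  0.1603] [3.141 0.    2.541] [-0.55  0.09  0.77  1.96 -0.07  1.12  1.23] [ 0.6  0.3 -0.4] 0.999 0.0
down 4.23 [ 0.467  -0.1346  0.0356] [3.141e+00 1.000e-03 2.539e+00] [-0.45  0.32  0.72  2.06 -0.28  0.86  1.4 ] [-0.5 -0.1  0.3] 1.001 0.0
grip 4.85 [ 0.4664 -0.1347  0.0351] [-3.141 -0.     2.538] [-0.45  0.32  0.72  2.06 -0.28  0.86  1.4 ] [-2.  -1.6  3.1] 0.677 40.0
lift 6.54 [ 0.4662 -0.1344  0.2194] [-3.141e+00 -1.000e-03  2.539e+00] [-0.58  0.01  0.78  1.88 -0.01  1.25  1.17] [ 0.6  0.  -5. ] 0.677 40.0
```

```bash
python3 - <<'E'
from h import *
def st(l):
    s=ctrl.get_state();print(l,round(s['t'],2),s['position'].round(4),s['tcp_rot'].round(3),s['qpos'].round(2),s['ft_force'].round(1),round(s['grip_width'],3),round(s['finger_force'],1))
D=np.pi
for y in (1.7,.9,SY):
    ctrl.reach([.46,-.09,.24],[D,0,y]);st(y)
o=P(-.1,0,.22);ctrl.reach(o,[D,0,SY]);st('over')
ctrl.line_to(P(-.1,0,.06),velocity=.12)
ctrl.line_to(P(-.1,0,.0355),velocity=.04);st('down')
s=ctrl.get_state();im=ctrl.camera('top');cv2.imwrite('pics/placed.png',cv2.resize(im[120:300,200:420],None,fx=3,fy=3,interpolation=cv2.INTER_CUBIC)[:,:,::-1])
E
```

```text
1.7 7.52 [ 0.4599 -0.0902  0.2398] [-3.141  0.     1.701] [-0.64 -0.06  0.72  1.89  0.04  1.3   0.2 ] [ 0.7 -0.1 -5.9] 0.674 40.0
0.9 8.3 [ 0.46   -0.0902  0.2399] [-3.142  0.     0.903] [-0.6  -0.06  0.69  1.89  0.04  1.3  -0.6 ] [ 0.4 -0.2 -5.5] 0.675 40.0
-0.027 9.18 [ 0.46 -0.09  0.24] [ 3.142  0.    -0.024] [-0.57 -0.05  0.65  1.89  0.03  1.3  -1.52] [ 0.6 -0.6 -5.3] 0.67 40.0
over 9.99 [0.5381 0.0909 0.2276] [ 3.141e+00  1.000e-03 -2.600e-02] [-0.71  0.17  0.51  1.72 -0.09  1.28 -1.77] [-0.5 -0.6 -5.4] 0.676 40.0
down 12.23 [0.538  0.0906 0.0432] [ 3.141  0.    -0.027] [-0.65  0.39  0.47  1.9  -0.22  0.91 -1.67] [-0.2 -0.7 -5.7] 0.676 40.0
```

View pics/placed.png

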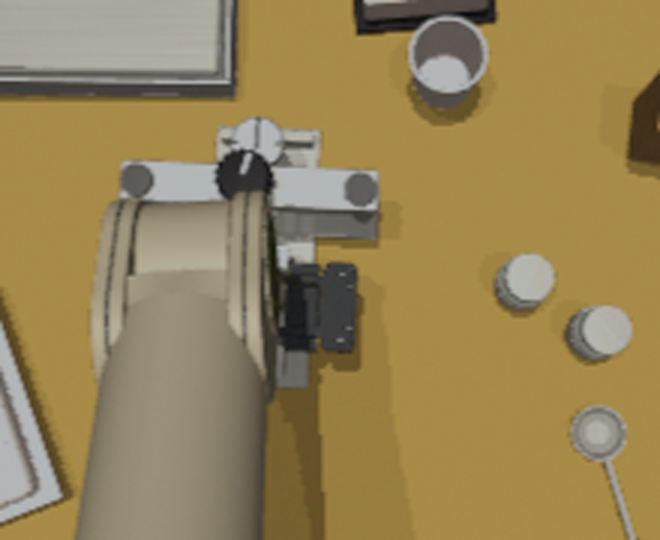

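The picture shows the jars still in place and the mould over the front of the plate at about (290,320). I'll lower it until it touches, release, and look at it with the wrist camera from above the handle.

```bash
python3 - <<'E'
from h import *
for i in range(8):
    s=ctrl.get_state()
    if s['ft_force'][2]>-2: break
    p=s['position'];ctrl.line_to(P(-.1,0,.0350-.0005*i),velocity=.03)
s=ctrl.get_state();print(i,s['position'].round(4),s['ft_force'].round(1))
ctrl.ungrasp()
ctrl.line_to(P(-.1,0,.13),velocity=.2)
ctrl.line_to(P(-.208,0,.16),velocity=.2)
ctrl.sleep(.2)
s=ctrl.get_state();im=ctrl.camera('wrist');print(s['t'],s['position'],s['tcp_rot'])
np.save('w1.npy',np.r_[s['position'],s['tcp_rot']])
cv2.imwrite('pics/w1.png',im[:,:,::-1])
E
```

```text
1 [0.5381 0.0907 0.0432] [-1.7 -0.6 -0.2]
14.85 [0.43059181 0.09337714 0.16748758] [ 3.14053352e+00  5.79679364e-04 -2.76141798e-02]
```

View pics/w1.png

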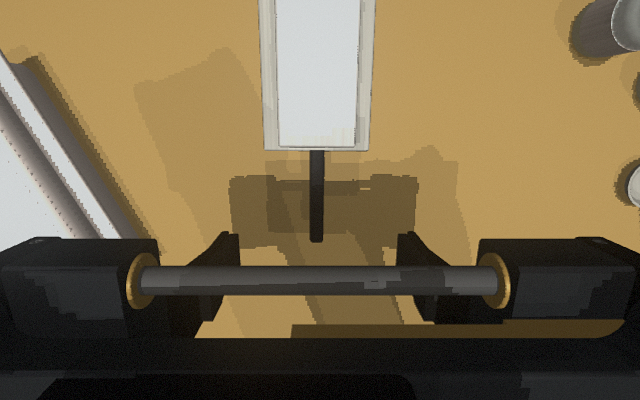

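The wrist view shows the mould on the plate, its handle at column 317 and running down to row 241. The plate edges (264–371) are symmetric about it, so it is straight and centred. Next I'll grip the handle and slide it in.

```bash
python3 - <<'E'
from h import *
w=np.load('w1.npy');C=cam('wrist',dict(position=w[:3],tcp_rot=w[3:]))
print('tip',unproj([[317,241]],.050,C)[0],'exp',P(-.246,0,.042))
ctrl.line_to(P(-.208,0,.036),velocity=.12);ctrl.close_gripper(25)
s=ctrl.get_state();print(s['position'].round(4),s['grip_width'],s['ft_force'].round(1))
f0=s['ft_force'][0]
ctrl.line_to(P(-.118,0,.036),velocity=.06)
s=ctrl.get_state();print(s['position'].round(4),s['ft_force'].round(1))
x=-.118
while x<-.098:
    x+=.0015;ctrl.line_to(P(x,0,.036),velocity=.03)
    s=ctrl.get_state();print(round(x,4),s['position'][0].round(4),s['ft_force'].round(1))
    if s['ft_force'][0]-f0<-9: break
print(s['t'],s['grip_width'])
cv2.imwrite('pics/sc1.png',cv2.resize(ctrl.camera('scene')[180:320,240:420],None,fx=4,fy=4,interpolation=cv2.INTER_CUBIC)[:,:,::-1])
E
```

```text
tip [0.39356081 0.09566892 0.05      ] exp [np.float64(0.3920896615528621), np.float64(0.09464119302641474), 0.05]
[0.4301 0.0936 0.044 ] 0.1312960332961378 [ 0.1  0.5 -0.4]
[0.5191 0.0913 0.044 ] [-6.6  0.2  7.8]
-0.1165 0.5206 [-6.6 -0.7  8.3]
-0.115 0.5221 [-6.   0.2  7.5]
-0.1135 0.5237 [-6.3  0.4  6.9]
-0.112 0.5251 [-6.7 -0.8  7.6]
-0.1105 0.5267 [-6.4 -0.1  7. ]
-0.109 0.5281 [-5.8 -0.5  7.2]
-0.1075 0.5297 [-6.3  0.5  8.1]
-0.106 0.5311 [-7.7 -0.1  6.9]
-0.1045 0.5326 [-6.9 -0.5  6.8]
-0.103 0.5341 [-5.1 -0.1  7. ]
-0.1015 0.5346 [-11.5   0.3  13.3]
21.675 0.13643722694401497
```

View pics/sc1.png

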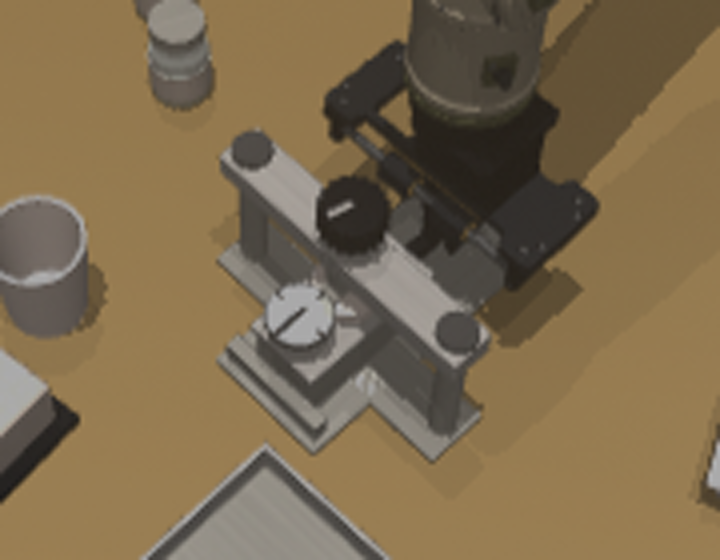

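The view shows the needle at zero, the box under the crosshead with its far lid corner at about (310,385), and the stop behind it. Before releasing I'll check this against the projected model.

```bash
python3 - <<'E'
from h import *
C=cam('scene')
pts={'lid far L':P(.062,.03,.055),'lid far R':P(.062,-.03,.055),'stop front top L':P(.062,.045,.02),'stop front top R':P(.062,-.045,.02),'plate back L':P(.08,.05,0),'plate back R':P(.08,-.05,0),'xh back L top':P(.018,.11,.128),'xh back R top':P(.018,-.11,.128),'knob top':P(0,0,.172)}
for k,v in pts.items(): print(k,(((proj(v,C)[0]-[240,180])+.5)*4-.5).round(1))
# open, back off and look from above the handle
ctrl.ungrasp()
s=ctrl.get_state();p=s['position']
ctrl.line_to([p[0],p[1],.15],velocity=.2)
ctrl.line_to(P(-.10,0,.30),velocity=.25)
ctrl.sleep(.2)
s=ctrl.get_state();im=ctrl.camera('wrist');print(s['t'],s['position'])
np.save('w2.npy',np.r_[s['position'],s['tcp_rot']])
cv2.imwrite('pics/w2.png',im[:,:,::-1])
C=cam('wrist',s)
for k,v in pts.items(): print(k,proj(v,C)[0].round(1))
print('handle tip, box front corners',proj([P(-.144,0,.042),P(-.058,.03,.055),P(-.058,-.03,.055),P(-.17,.05,0),P(-.17,-.05,0)],C).round(1).tolist())
E
```

```text
lid far L [311.8 381.1]
lid far R [250.  323.3]
stop front top L [326.5 418.9]
stop front top R [236.  333.5]
plate back L [312.1 453.3]
plate back R [213.  358.1]
xh back L top [454. 368.]
xh back R top [215.  155.2]
knob top [351.8 205. ]
24.7667 [0.53747185 0.09063288 0.30639774]
lid far L [290.7  26.2]
lid far R [345.5  26.2]
stop front top L [280.6  33.7]
stop front top R [355.5  33.7]
plate back L [277.9  21.5]
plate back R [358.2  21.5]
xh back L top [197.5  59.2]
xh back R top [439.   59.3]
knob top [318.4  75.2]
handle tip, box front corners [[318.0, 203.6], [293.0, 137.6], [343.1, 137.6], [283.7, 212.6], [352.2, 212.6]]
```

View pics/w2.png

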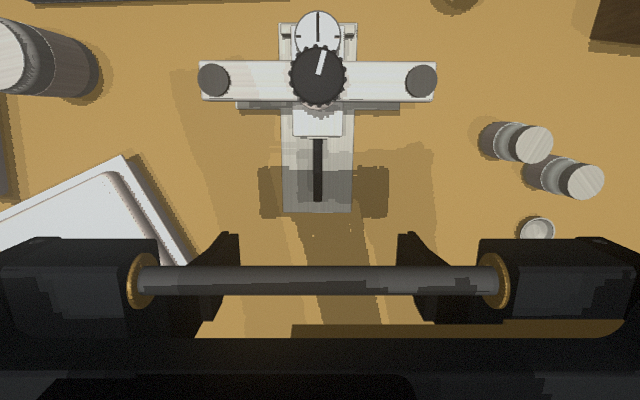

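The wrist view matches the model to within a pixel or two: box front edge at row 136, columns 293–343, handle tip at (318,202). The knob is at (318,76) and the needle is at zero, so the mould is seated. Next I'll grip the knob and turn it 2.4 rad. The smallest gap allows at most 1.24 rad on the needle, so that much is safe without looking.

```bash
python3 - <<'E'
from h import *
C=cam('scene')
for z in (.09,.11,.13): print(z,(((proj(P(.046,0,z),C)[0]-[240,180])+.5)*4-.5).round(1),'dial seen 302,315')
D=np.pi
ctrl.reach(P(0,0,.27),[D,0,3.6]);s=ctrl.get_state();print(s['t'],s['position'],s['qpos'].round(2))
ctrl.line_to(P(0,0,.160),velocity=.12);ctrl.close_gripper(25)
s=ctrl.get_state();print(s['t'],s['position'],s['tcp_rot'],s['ft_force'].round(1),s['wrist_torque'].round(2),s['grip_width'],s['qpos'].round(2))
q=s['qpos'].copy();q0=q[6]
for a in (.8,1.2,1.6,2.0,2.4):
    q[6]=q0-a;ctrl.move_joints(q)
    s=ctrl.get_state();print(a,round(s['t'],2),s['position'].round(4),round(s['tcp_rot'][2],3),s['ft_force'].round(1),s['wrist_torque'].round(3))
    for n in('scene','wrist'): cv2.imwrite(f'pics/k_{n}_{int(a*10)}.png',ctrl.camera(n)[:,:,::-1])
    np.save(f'k_{int(a*10)}.npy',np.r_[s['position'],s['tcp_rot']])
sc=cv2.resize(cv2.imread('pics/k_scene_24.png')[220:295,275:380],None,fx=5,fy=5,interpolation=cv2.INTER_CUBIC)
w=cv2.imread('pics/k_wrist_24.png')
cv2.imwrite('pics/m1.png',np.vstack([cv2.resize(w,(525,328)),sc[:270]]))
E
```

```text
0.09 [298.2 312.2] dial seen 302,315
0.11 [298.5 297.3] dial seen 302,315
0.13 [298.7 282. ] dial seen 302,315
27.5417 [0.6378184  0.08829034 0.27781023] [ 0.57  0.66 -1.25  1.3   0.62  1.59  1.44]
29.4083 [0.63794158 0.08812894 0.1679915 ] [ 3.14141015e+00 -1.82761087e-05 -2.68304656e+00] [ 0.8  0.2 -0.1] [ 0.13  0.09 -0.01] 0.5006593314342319 [ 0.58  0.73 -1.2   1.46  0.68  1.41  1.4 ]
0.8 30.19 [0.6379 0.0884 0.168 ] 2.803 [ 0.8  0.3 -1.1] [ 0.371 -0.005 -0.046]
1.2 30.76 [0.638  0.0885 0.168 ] 2.405 [ 0.6  3.4 -1. ] [ 0.699 -0.208 -0.081]
1.6 31.32 [0.6381 0.0885 0.1681] 2.006 [ 2.3  4.7 -1.7] [ 0.981 -0.625 -0.059]
2.0 31.89 [0.6382 0.0885 0.168 ] 1.606 [ 3.2  4.5 -1.9] [ 0.995 -0.699 -0.06 ]
2.4 32.46 [0.6384 0.0885 0.168 ] 1.206 [ 3.4  5.  -3. ] [ 0.885 -0.865 -0.042]
```

View pics/m1.png

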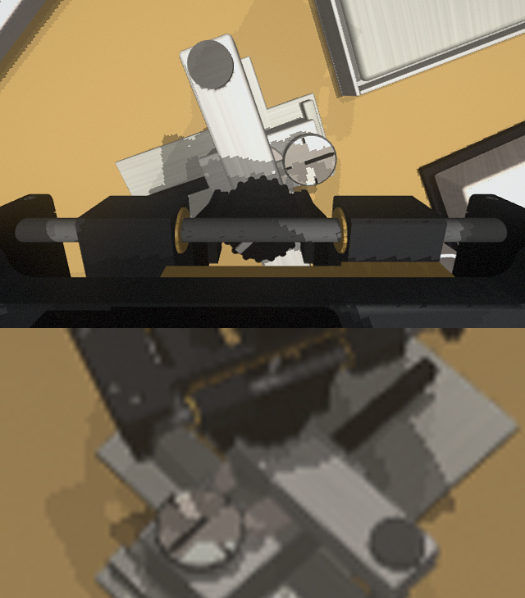

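The dial is clearly visible in the wrist image, centre (310,160), and the needle still points to the back, so it has hardly moved. I'll write a numeric needle reader from the rectified wrist image and go on in small steps.

```bash
cat >> h.py <<'E'
def dial(im,st,knob,out=None):
    C=cam('wrist',st);z=.087-.016*knob/(2*np.pi);n=240;sc=.060/n  # 60 mm square, back up, right = press -y
    v,u=np.mgrid[:n,:n];X=np.array([P(.046+a,b,z) for a,b in zip((n/2-v.ravel())*sc,(n/2-u.ravel())*sc)])
    p=proj(X,C).astype(np.float32).reshape(n,n,2)
    r=cv2.remap(im,p[...,0],p[...,1],cv2.INTER_CUBIC)
    g=cv2.GaussianBlur(cv2.cvtColor(r,cv2.COLOR_BGR2GRAY),(0,0),2)
    if out: cv2.imwrite(out,r)
    th=np.radians(np.arange(-180,180,3));best=[]
    for cy in range(-20,21,4):
        for cx in range(-20,21,4):
            for t in th: 
                rr=np.arange(-10,60,3);a=g[(n//2+cy-rr*np.cos(t)).astype(int),(n//2+cx+rr*np.sin(t)).astype(int)]
                best.append((a.mean(),np.degrees(t),cx,cy))
    best.sort();return [tuple(np.round(b,1)) for b in best[:3]],r
E
python3 - <<'E'
from h import *
R=[]
def go(im,st,a):
    b,r=dial(im,st,a);print(a,round(st['t'],2) if 't' in st else '',[float(x) for x in b[0]],[float(x) for x in b[1]],'rad',np.radians(b[0][1]).round(2));R.append(r)
for k in (20,24):
    w=np.load(f'k_{k}.npy');go(cv2.imread(f'pics/k_wrist_{k}.png'),dict(position=w[:3],tcp_rot=w[3:]),k/10)
s=ctrl.get_state();q=s['qpos'].copy();q0=q[6]
for a in (.25,.5):
    q[6]=q0-a;ctrl.move_joints(q);s=ctrl.get_state();print(s['wrist_torque'].round(3),s['qpos'][6].round(2))
    go(ctrl.camera('wrist')[:,:,::-1].copy(),s,2.4+a)
cv2.imwrite('pics/m2.png',cv2.resize(np.hstack(R),(800,200)))
E
```

```text
2.0  [40.6, -3.0, 0.0, -12.0] [40.7, -3.0, 0.0, -16.0] rad -0.05
2.4  [48.0, 0.0, -4.0, 4.0] [48.1, -3.0, 0.0, 8.0] rad 0.0
[ 0.704 -0.405 -0.052] -1.24
2.65 32.9 [54.4, 9.0, -4.0, 8.0] [55.0, 12.0, -4.0, 8.0] rad 0.16
[ 0.653 -0.642 -0.042] -1.49
2.9 33.3 [61.8, 24.0, -4.0, 4.0] [62.0, 24.0, 0.0, -4.0] rad 0.42
```

View pics/m2.png

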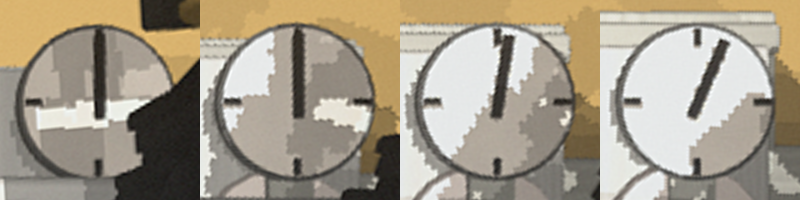

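The rectified dials read cleanly: needle 0, 0, 0.16 and 0.42 rad. The pad touched at about 2.48 rad of knob angle, so I'll wind about 1.05 rad more.

```bash
python3 - <<'E'
from h import *
R=[]
def go(a):
    s=ctrl.get_state();b,r=dial(ctrl.camera('wrist')[:,:,::-1].copy(),s,a);R.append(r)
    print(a,round(s['t'],2),s['qpos'][6].round(2),s['wrist_torque'].round(2),b[0],np.radians(b[0][1]).round(2))
s=ctrl.get_state();q=s['qpos'].copy();q0=q[6]
for a in (.6,1.05):
    q[6]=max(q0-a,-2.54);ctrl.move_joints(q);go(2.9+a)
ctrl.ungrasp();ctrl.sleep(.3);go(3.95)
p=ctrl.get_state()['position'];ctrl.line_to([p[0],p[1],.26],velocity=.15)
ctrl.sleep(.3);s=ctrl.get_state();im=ctrl.camera('wrist')[:,:,::-1].copy();b,r=dial(im,s,3.95);R.append(r);print(b[0],np.radians(b[0][1]))
cv2.imwrite('pics/m3.png',np.vstack([cv2.resize(np.hstack(R),(640,160)),im]))
E
```

```text
3.5 33.98 -2.09 [ 0.58 -0.55 -0.01] (np.float64(70.8), np.float64(57.0), np.float64(0.0), np.float64(0.0)) 0.99
3.95 34.53 -2.53 [ 0.29 -0.54 -0.1 ] (np.float64(75.2), np.float64(84.0), np.float64(8.0), np.float64(0.0)) 1.47
3.95 35.87 -2.54 [-0.06  0.15 -0.  ] (np.float64(69.4), np.float64(81.0), np.float64(-8.0), np.float64(4.0)) 1.41
(np.float64(57.2), np.float64(84.0), np.float64(4.0), np.float64(0.0)) 1.4660765716752369
```

View pics/m3.png

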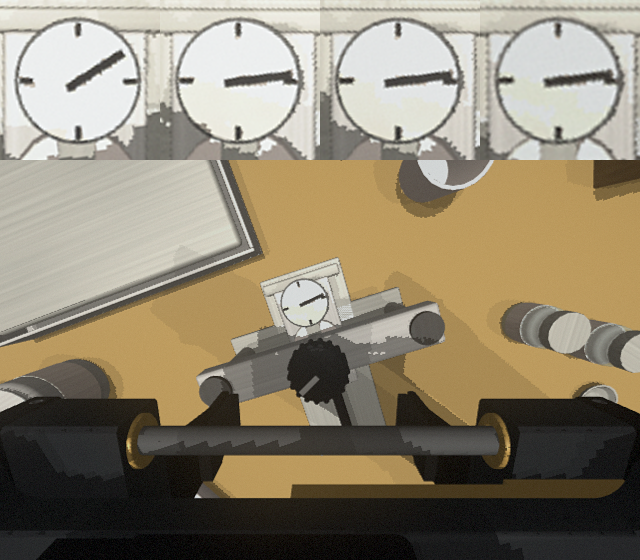

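The needle reads about 1.45 rad and held after release. The mould's handle still points straight out of the front, and the jars and other things are undisturbed, so I'll hand in.

```bash
python3 -c "
from rig import ctrl
print(ctrl.finish_job())"
```

```text
the job is handed in; nothing more can be done
None
```

I handed the job in: the mould sits straight and centred in the press against the back stop, the knob is wound to about 1.45 rad past touching (quarter turn 1.57, accepted 1.12–1.97), and the jars and other things look undisturbed; no verdict was returned.

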